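# Free the middle glass panel from under the weighted tote

## Robot

A 6-joint arm with a two-finger parallel gripper is mounted at the origin on a cart in front of the work surface, level with it; the furniture and walls round the work are solid. World frame = base frame: x ahead of the robot, y to its left, z up, the work surface at z = 0. Lengths are in mm, angles in rad, forces in N, time in s.
With the tool pointing down it reaches from about 400 to 925 mm from the base axis. Payload 12.5 kg.
Tool frame: the origin (TCP) lies midway between the tips of the shut fingers; the grasp point (between the pads) lies 19 mm behind it; z points along the fingers, y is the line along which they close (so a half turn about z gives the same grasp; the last joint's range is limited). The gripper opens to 95 mm and grips with 3 to 60 N. Pads are 20 mm wide; open, the fingers measure 119 mm over their backs; the gripper's body (75 mm by 180 mm) begins 59 mm behind the grasp point.
Start: joints at [1.082, 0.491, 1.559, -0, 1.092, -0.106], TCP at [233.436, 579.791, 190.861] pointing down, gripper open.
Joint ranges: [-3.1, 3.1], [-0.84, 2.19], [0.05, 2.79], [-1.13, 4.28], [0.06, 2.93], [-2.69, 2.69]. Speed limits (rad/s): [2.22, 2.22, 2.79, 3.14, 3.14, 3.14].

## Interface

Orientations are given as [roll, pitch, yaw] about the fixed x, y, z axes, in that order (R = Rz(yaw) Ry(pitch) Rx(roll)).
In Python, from cell import * gives the robot as it stands.
- The arm moves only by the tool servo_tool, never from a script. Its argument "moves" is one flat list of numbers, 5 for each row, row after row: the shift along the world's x, y, z as a fraction of full scale, then the turn about the world's z as a fraction of full scale, then the opening, from 0 (shut) to 1 (fully open). A call has 1 to 12 rows; each row is the pose to reach, as a shift and turn from the pose commanded when the call began, turning the shorter way round; what a row does not reach only later rows make up. Full scale, the value 1, is 400 mm for a shift and 180 degrees for a turn. A row lasts 1/12 s, in which the tool goes at most 41.7 mm and 7.16 degrees, less where a joint would pass 70% of its speed; a pose out of reach is approached as far as the arm can. A call with a number of a shift or a turn outside -1 to 1 is refused whole. A call with a gripper value outside its range is refused whole. The fingers move at their own pace and stop on an object; the grip force is fixed at half the most. Time passes only in rows, so rows that repeat a pose let the fingers close. It gives the time, the measured TCP pose, the force, the opening and the grip force at its end, in the units of the state.
- state(): the state, without advancing time (a new reading comes with each control period).
- read_camera(name): name is "scene" or "top"; returns (picture, depth): 384x512x3 uint8, blue, green, red; 384x512 float32, mm along the optical axis (not along the pixel's ray), 0 where there is no reading.
- get_calibration(name): a dict with "K" (3x3 intrinsics, pixels), "R" (3x3) and "t" (3): a world point X has camera coordinates R X + t. Camera axes: x right, y down, z forward; pixel columns grow to the right and rows downward; lengths in mm; the calibration is good to about 2 mm. A picture is of the moment at which its call begins. get_calibration takes no time and is no camera call.
- job_done(): hands the job in; it is judged then, once.
The state is a dict: "t": time; "joints": joint angles; "qvel": joint speeds; "tau": joint torques, N m; "eef_pos": TCP position; "tcp_rot": TCP orientation; "ft_force": force on the tool from outside, world axes, zero at the start; "moment": the same for the moment, N m; "opening": opening from 0.0 (shut) to 1.0 (fully open); "grip_force": force on a finger pad.
Only numpy, scipy, OpenCV 4.12 (cv2) and the standard library are available. Lean on these libraries where they do the work, as an engineer would, in place of code of your own. Each camera call takes 0.05 s, during which the arm holds its last target. There are 200 camera calls.

## Task

Two framed glass panels are being pressed flat in the slide rack under a wooden tote of brass weights. Lift the tote off and put it aside, slide the freed upper panel (the middle one of the stack) along the rack, without lifting it, until it lies flush against the fence with the fence's pin pressed in, but do not shove the fence along. Then set the tote, with its weights standing in it, squarely back down on the panel that stayed in the recess (set it down, do not drop it), and leave the other tools undisturbed.

Things in the scene. Friction and masses are not known exactly. Their poses are not given: they have to be found in the camera images.
- rack: Fixed plywood slide rack, 146 wide (its x), from y = -200 to +150 mm; origin at mid-width on the bench. Guide rails along y, inner faces at x = -58 and +58 mm, tops 22 mm above the bench. From y = -200 to +23 mm the flat deck, 14 mm above the bench; from +23 to +144 mm a recess for the lower panel, then a low lip 14 mm high. Bench beyond the +y end is free over 180 mm.
- recess (a point): Centre of the recess floor, 3.5 mm above the bench, at rack (0, 85) mm; axes as the rack's.
- fence_zone (a point): Point on the deck at rack (0, -114) mm, axes as the rack's. The fence, a wooden block 100 wide, 20 thick in y, 26 high with a thumbscrew on top, stands across the deck with its +y face 0 to 50 mm to the -y side of this point. Its setting differs every time and is not reported: it must be seen or felt.
- lower_panel: Lower panel: metal-framed leaded glass panel 112 x 112 x 12 mm lying in the rack's recess, its centre near rack y = +85 mm, 1.5 mm proud of the deck (top at z = 15.5 mm in the rack frame). Origin at the centre of its underside, z up. Stays there.
- middle_panel: Middle panel: same size (112 x 112 x 12 mm, about 0.22 kg), lying on the lower panel under the tote, 2 mm of play at each rail. Origin at the centre of its underside, z up. Its +y end face can be pushed with closed fingertips; it drops 1.5 mm from the lower panel onto the deck as it slides off. Too wide to grasp across. Sliding takes about 0.5 to 2 N.
- weight_tote: Wooden tote, tray 108 x 108 mm, walls 24 high, 0.2 to 0.4 kg plus two weights. Origin: centre of underside, z up. A plank along its y axis carries the handle bar, 16 wide (x), 100 long (y), from z = 76 to 96 mm. It starts on the middle panel, a little turned and off centre; on the lower panel it fits between the rails with 4 mm of play each side. A half turn makes no difference.
- weight_a: Brass weight, 39 mm in diameter, 46 mm high, 0.28 kg, standing loose in the tote's -x half. Origin at the centre of its foot.
- weight_b: The same kind of brass weight, in the tote's +x half.
- fence_pin (a joint): Sprung brass pin, 12 mm in diameter, standing 5 mm out of the +y face of the fence at panel height: 0 = fully out, 0.005 = pressed in flush (m). Its spring is very weak (0.4 N), so it hardly resists and a panel left against it stays.
- fence_slip (a joint): How far the fence has been shoved along -y from its setting (m), 0 at the start, up to 0.015. Its clamp holds by friction up to about 10 N and it does not come back.
- oil_bottle: Bystander: small bottle with a nozzle, 38 mm diameter, 98 mm high, on the bench beyond the rack. Origin at the centre of its foot.
- solder_reel: Bystander: spool 56 mm diameter, 40 mm high, on the bench beyond the rack. Origin at the centre of its foot.
- grozing_pliers: Bystander: pliers 188 x 60 x 13 mm lying on the bench beyond the rack. Origin at the centre of the underside.
There are look-alikes about, which are no part of the job. What is shaped like the middle_panel but red is not meant.

How it is judged (in metres and radians):
On the way, in this order (a step that is already met when the one before it is completed fails the run):
1. the tote is lifted off and put aside, the middle panel still in its place (horizontal distance between weight_tote and middle_panel above 0.11 m and distance of middle_panel from where it was at the start of the episode below 0.02 m), for 0.2 s.
2. the middle panel lies flush against the fence, the pin pressed in, the tote still aside (value of joint fence_pin above 0.0025 m and value of joint fence_slip below 0.005 m and x of middle_panel in the frame of rack between -0.006 and 0.006 m and y of middle_panel in the frame of rack below -0.045 m and z of middle_panel in the frame of rack between 0.011 and 0.017 m and angle between middle_panel's own z axis and vertical below 0.05 rad and horizontal distance between weight_tote and lower_panel above 0.08 m), for 0.2 s.
At the end, for the whole second after the job is handed in: Middle panel flat on the deck, fence pin pressed in at least 2.5 mm, fence shoved less than 5 mm; lower panel still in the recess; tote flat on the lower panel within 8 mm across, 12 mm along and 0.1 rad, both weights standing in it; all at rest (value of joint fence_pin above 0.0025 m and value of joint fence_slip below 0.005 m and x of middle_panel in the frame of rack between -0.006 and 0.006 m and y of middle_panel in the frame of rack below -0.045 m and z of middle_panel in the frame of rack between 0.011 and 0.017 m and angle between middle_panel's own z axis and vertical below 0.05 rad and x of weight_a in the frame of weight_tote between -0.05 and 0.05 m and y of weight_a in the frame of weight_tote between -0.05 and 0.05 m and z of weight_a in the frame of weight_tote between 0 and 0.015 m and angle between each of weight_a, weight_b's own z axis and vertical below 0.2 rad and x of weight_b in the frame of weight_tote between -0.05 and 0.05 m and y of weight_b in the frame of weight_tote between -0.05 and 0.05 m and z of weight_b in the frame of weight_tote between 0 and 0.015 m and x of weight_tote in the frame of lower_panel between -0.008 and 0.008 m and y of weight_tote in the frame of lower_panel between -0.012 and 0.012 m and z of weight_tote in the frame of lower_panel between 0.0095 and 0.0145 m and angle between weight_tote's own z axis and vertical below 0.04 rad and angle between the x axis of weight_tote and the x axis of lower_panel, either way round below 0.1 rad and y of lower_panel in the frame of rack between 0.075 and 0.095 m and z of lower_panel in the frame of rack between 0.001 and 0.006 m and linear speed of each of weight_tote, middle_panel below 0.01 m/s); the robot touches nothing.
It fails at once if the middle panel is lifted or tipped off the rack (more than 15 mm up) instead of slid (z of middle_panel in the frame of rack above 0.0305 m or angle between middle_panel's own z axis and vertical above 0.2 rad).
It fails at once if the fence is shoved along by more than 5 mm (value of joint fence_slip above 0.005 m).
It fails at once if the tote is dropped or flung (faster than 0.4 m/s with no finger on it) (linear speed of weight_tote above 0.4 m/s and contact force between the fingers and weight_tote below 0.1 N).
It fails at once if a weight falls over or out of the tote (angle between any of weight_a, weight_b's own z axis and vertical above 0.7 rad).
It fails at once if a bystander is pushed more than 20 mm (distance of any of oil_bottle, solder_reel, grozing_pliers from where it was at the start of the episode above 0.02 m).
It also fails if it takes over 67 s, if anything falls off the work surface, if the arm or the gripper's body presses on something with over 40 N, if the wrist force passes 120 N, or if a joint passes its speed limit or range.

## Working session

There is one attempt and no reset: what is moved stays moved. The work goes in short steps, Python scripts to look and compute and a tool call to move; the robot and the scene stay as the last step left them, time stands still between calls to the robot, and variables do not carry over. Pictures are saved under pics/ and viewed, at most 10 in all, crops included, and the job is handed in when it is done.

Besides the shell and the picture viewer there is one more tool, called after ">>>" by a JSON object that holds its "api" and its "payload", one argument or row to a line. servo_tool: Moves the arm, as the interface text tells. Its arguments: {"type":"object","properties":{"moves":{"type":"array"}},"required":["moves"]}

```bash
mkdir -p pics; python3 - <<'E'
from cell import *
import cv2,numpy as np
for n in("scene","top"):
    p,d=read_camera(n);cv2.imwrite(f"pics/{n}0.png",p);np.save(f"{n}0.npy",d)
    c=get_calibration(n);print(n,c)
print(state())
E
```

```text
scene {'K': array([[403.86047326,   0.        , 257.05034567],
       [  0.        , 403.86047326, 191.59366145],
       [  0.        ,   0.        ,   1.        ]]), 'R': array([[ 7.27176112e-01, -6.86450513e-01, -7.72261641e-04],
       [-4.17392379e-01, -4.41261645e-01, -7.94400254e-01],
       [ 5.44975692e-01,  5.77991224e-01, -6.07394139e-01]]), 't': array([-406.99281583,  350.64363685,  571.45147696])}
top {'K': array([[426.42546074,   0.        , 256.79245811],
       [  0.        , 426.42546074, 189.79572913],
       [  0.        ,   0.        ,   1.        ]]), 'R': array([[ 0.01730466, -0.99970966,  0.01676742],
       [-0.98376963, -0.02001951, -0.17831583],
       [ 0.17859973, -0.01340958, -0.98383043]]), 't': array([ 69.8040034 , 654.15500393, 941.59876478])}
{'t': 0.1, 'joints': array([ 1.08242386e+00,  4.91543970e-01,  1.55938885e+00,  2.16093332e-05,
        1.09166753e+00, -1.05620234e-01]), 'qvel': array([ 3.02122322e-04, -1.71459687e-03, -1.27790137e-03, -1.27820186e-03,
        1.05288303e-03, -2.72930650e-05]), 'tau': array([ 2.32363251e-03, -6.13610888e+01, -2.58608758e+01,  6.94294902e-02,
        4.70244815e-02, -6.40493772e-05]), 'eef_pos': array([233.29932985, 579.57799572, 190.29230551]), 'tcp_rot': array([-3.14059259e+00, -1.25294522e-04,  2.75883039e+00]), 'ft_force': array([ 0.27377449, -0.2270836 ,  0.21231811]), 'moment': array([-0.03592404, -0.05232827, -0.01392608]), 'grip_force': 0.0, 'opening': 0.9996532052754881}
```

View pics/scene0.png

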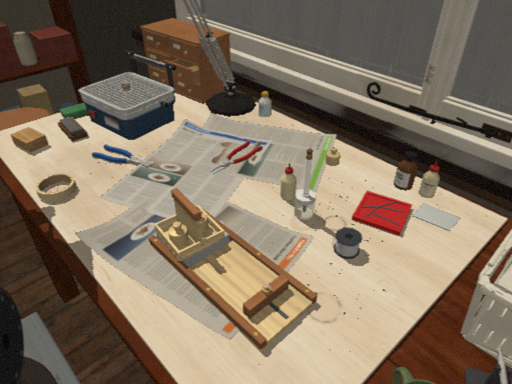

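View pics/top0.png

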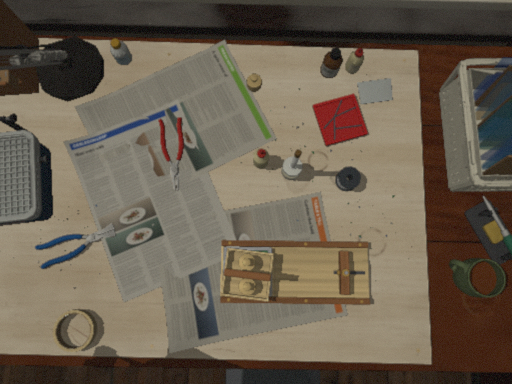

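The top view shows the rack at about u 220–370, v 241–303, with the tote at its left (+y) end around (248,273) and the fence near (345,272). Possible look-alikes for the middle panel are the red panel at (340,120) and the grey card at (375,91). The one I want is the grey panel under the tote at (248,273). Next I'll enlarge the crops.

```bash
cat > h.py <<'E'
import cv2,numpy as np
from cell import *
C={n:get_calibration(n) for n in("scene","top")}
def ray(n,u,v):
    c=C[n];d=c["R"].T@np.linalg.solve(c["K"],[u,v,1.]);return -c["R"].T@c["t"],d
def atz(n,u,v,z):
    o,d=ray(n,u,v);return o+d*(z-o[2])/d[2]
def tri(us,ut):
    o1,a=ray("scene",*us);o2,b=ray("top",*ut)
    s=np.linalg.lstsq(np.c_[a,-b],o2-o1,rcond=None)[0]
    p,q=o1+a*s[0],o2+b*s[1];return (p+q)/2,np.linalg.norm(p-q)
def proj(n,X):
    c=C[n];p=c["K"]@(c["R"]@np.array(X,float)+c["t"]);return p[:2]/p[2]
def dep(n,D):
    c=C[n];v,u=np.mgrid[:384,:512];r=np.stack([u,v,np.ones_like(u)],-1)@np.linalg.inv(c["K"]).T
    return (r*D[...,None]-c["t"])@c["R"]
def crop(n,p,box,k,name):
    x0,y0,x1,y1=box;I=cv2.resize(p[y0:y1,x0:x1],None,fx=k,fy=k,interpolation=cv2.INTER_CUBIC)
    for u in range(x0,x1,10):
        cv2.line(I,((u-x0)*k,0),((u-x0)*k,4 if u%50 else 12),(0,0,255),1)
        if u%20==0: cv2.putText(I,str(u),((u-x0)*k,22),0,.35,(0,0,255),1)
    for v in range(y0,y1,10):
        cv2.line(I,(0,(v-y0)*k),(4 if v%50 else 12,(v-y0)*k),(0,0,255),1)
        if v%20==0: cv2.putText(I,str(v),(8,(v-y0)*k+4),0,.35,(0,0,255),1)
    cv2.imwrite(name,I)
E
python3 - <<'E'
from h import *
p=cv2.imread("pics/top0.png");crop("top",p,(210,230,380,315),4,"pics/topc.png")
p=cv2.imread("pics/scene0.png");crop("scene",p,(140,180,330,345),4,"pics/scc.png")
E
```

```text
(no output)
```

View pics/topc.png

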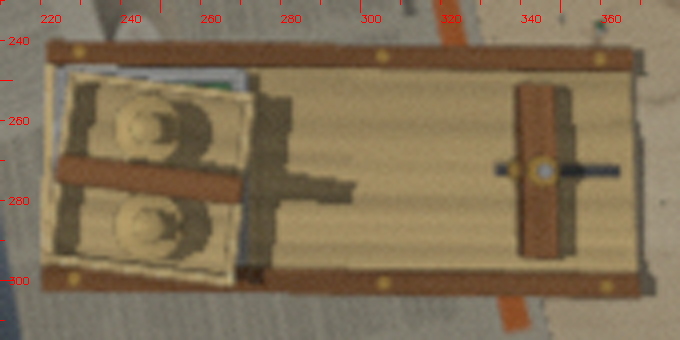

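View pics/scc.png

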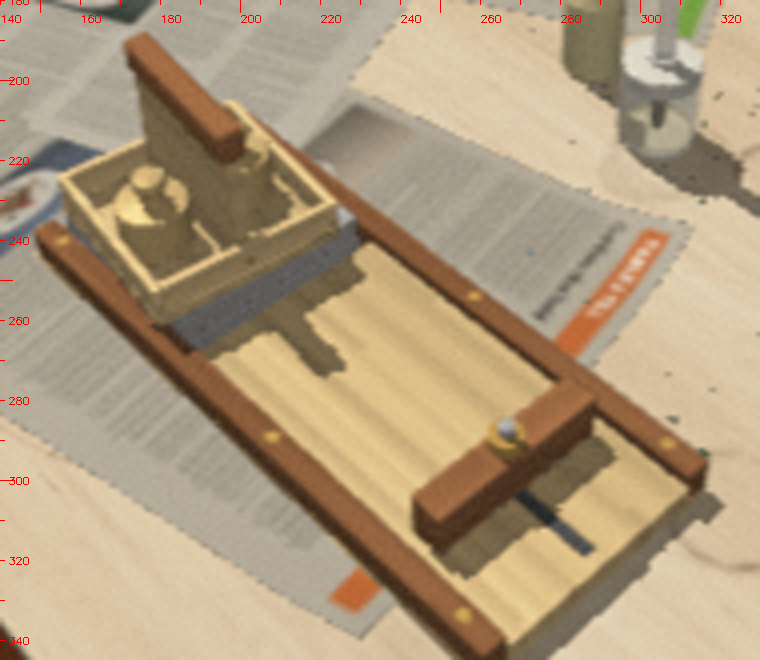

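The crop confirms the tote sits on a grey metal panel, not the red one. The bar's end midpoints are at top (223.5,272) and (269.5,277), and scene (174,190) and (197,213). The fence's +y face is at top u≈337.

```bash
python3 - <<'E'
from h import *
np.set_printoptions(precision=1,suppress=True)
print("barL",tri((174,190),(223.5,272)),"barR",tri((197,213),(269.5,277)))
print("railcorner",tri((315,295),(368,242)), "fence top ends", tri((276,275),(341,251.5)), tri((247,306),(343,294)))
for uv in [(221.5,240),(368,242),(220.5,303),(369.5,304)]: print("rack",uv,atz("top",*uv,22))
for uv in [(338.5,252),(339.5,293)]: print("fence +y edge top",atz("top",*uv,40))
for n in("scene","top"):
    P=dep(n,np.load(n+"0.npy")).reshape(-1,3)
    def box(x0,x1,y0,y1,z0,z1): return P[(P>[x0,y0,z0]).all(1)&(P<[x1,y1,z1]).all(1)]
    c=(tri((174,190),(223.5,272))[0]+tri((197,213),(269.5,277))[0])/2
    B=box(c[0]-80,c[0]+80,c[1]-90,c[1]+90,112,140)
    r=cv2.minAreaRect(B[:,:2].astype(np.float32));print(n,"bar",r,np.median(B[:,2]),len(B))
    F=box(c[0]-90,c[0]+90,c[1]-260,c[1]-140,33,46)
    r=cv2.minAreaRect(F[:,:2].astype(np.float32));print(n,"fence",r,np.median(F[:,2]),len(F))
    R=box(c[0]-100,c[0]+100,c[1]-320,c[1]+130,18,26)
    r=cv2.minAreaRect(R[:,:2].astype(np.float32));print(n,"rack",r,np.median(R[:,2]),len(R))
    W=box(c[0]-90,c[0]+90,c[1]-90,c[1]+90,48,56)
    r=cv2.minAreaRect(W[:,:2].astype(np.float32));print(n,"tray",r,len(W))
E
```

```text
barL (array([463.5, 150.2, 118.5]), np.float64(1.294081902529929)) barR (array([453.3,  53.4, 122. ]), np.float64(2.2572009161736832))
railcorner (array([ 536. , -184.1,   23.2]), np.float64(5.099898026569868)) fence top ends (array([ 509.1, -113.5,   41.2]), np.float64(11.258904451650556)) (array([ 418.3, -121.8,   36.9]), np.float64(3.355935598847132))
rack (221.5, 240) [536.3 163.4  22. ]
rack (368, 242) [ 538.  -186.2   22. ]
rack (220.5, 303) [391.2 161.   22. ]
rack (369.5, 304) [ 394.4 -185.5   22. ]
fence +y edge top [ 512.4 -111.4   40. ]
fence +y edge top [ 419.2 -112.1   40. ]
scene bar ((456.9798583984375, 99.7839126586914), (100.11578369140625, 15.963423728942871), 84.07392883300781) 123.14201048692945 354
scene fence ((465.0565185546875, -125.17462158203125), (20.90715217590332, 100.16050720214844), 89.93097686767578) 40.65792901971802 531
scene rack ((465.1208801269531, -12.051513671875), (147.65853881835938, 348.9270324707031), 0.2991188168525696) 22.228535413475132 2336
scene tray ((458.0332336425781, 100.68000793457031), (110.30449676513672, 108.99436950683594), 83.74234008789062) 544
top bar ((459.4361877441406, 101.25114440917969), (99.72769927978516, 15.96747875213623), 83.90311431884766) 124.55490788369436 365
top fence ((466.01513671875, -122.51200866699219), (98.02470397949219, 23.345104217529297), 0.1796189546585083) 41.58205977141463 357
top rack ((466.488037109375, -10.109909057617188), (146.1707763671875, 348.6466369628906), 0.17798137664794922) 22.707497761506694 2094
top tray ((459.4681701660156, 101.49078369140625), (107.86547088623047, 108.08116912841797), 84.03123474121094) 358
```

>>> {"api": "servo_tool", "payload": {
  "moves": [0.563, -1, 0, -0.412, 1, 0.563, -1, 0, -0.412, 1, 0.563, -1, 0, -0.412, 1, 0.563, -1, 0, -0.412, 1, 0.563, -1, 0, -0.412, 1, 0.563, -1, 0, -0.412, 1, 0.563, -1, 0, -0.412, 1, 0.563, -1, 0, -0.412, 1, 0.563, -1, 0, -0.412, 1, 0.563, -1, 0, -0.412, 1, 0.563, -1, 0, -0.412, 1, 0.563, -1, 0, -0.412, 1]
}}

```text
t: 1.1
eef_pos: [461.4, 174.8, 190.7]
tcp_rot: [3.141, 0.001, 1.457]
ft_force: [-0.8, -0.2, -0.2]
opening: 0.999
grip_force: 0.0
```

>>> {"api": "servo_tool", "payload": {
  "moves": [0, -0.197, 0, 0, 1, 0, -0.197, 0, 0, 1, 0, -0.197, -0.06, 0, 1, 0, -0.197, -0.06, 0, 1, 0, -0.197, -0.1, 0, 1, 0, -0.197, -0.1, 0, 1]
}}

```text
t: 1.6
eef_pos: [457.6, 101.5, 149.5]
tcp_rot: [-3.138, 0.001, 1.465]
ft_force: [0.9, -0.3, -0.3]
opening: 1.002
grip_force: 0.0
```

>>> {"api": "servo_tool", "payload": {
  "moves": [0, 0, -0.07, 0, 1, 0, 0, -0.14, 0, 1, 0, 0, -0.14, 0, 1, 0, 0, -0.14, 0, 0, 0, 0, -0.14, 0, 0, 0, 0, -0.14, 0, 0, 0, 0, -0.14, 0, 0, 0, 0, -0.14, 0, 0, 0, 0, -0.14, 0, 0, 0, 0, -0.14, 0, 0, 0, 0, -0.14, 0, 0, 0, 0, -0.14, 0, 0]
}}

```text
t: 2.6
eef_pos: [458.6, 101.0, 94.9]
tcp_rot: [3.141, 0.0, 1.464]
ft_force: [-0.1, 0.2, 0.7]
opening: 0.424
grip_force: 0.0
```

>>> {"api": "servo_tool", "payload": {
  "moves": [0, 0, 0, 0, 0, 0, 0, 0, 0, 0, 0, 0, 0, 0, 0, 0, 0, 0, 0, 0, 0, 0, 0, 0, 0, 0, 0, 0, 0, 0, 0, 0, 0, 0, 0, 0, 0, 0, 0, 0, 0, 0, 0, 0, 0, 0, 0, 0, 0, 0]
}}

```text
t: 3.43
eef_pos: [458.4, 101.0, 94.8]
tcp_rot: [-3.141, 0.0, 1.464]
ft_force: [-1.7, 0.7, -0.3]
opening: 0.165
grip_force: 30.0
```

>>> {"api": "servo_tool", "payload": {
  "moves": [0, 0, 0.005, 0, 0, 0, 0, 0.015, 0, 0, 0, 0, 0.03, 0, 0, 0, 0, 0.045, 0, 0, 0, 0, 0.06, 0, 0, 0, 0, 0.075, 0, 0, 0, 0, 0.09, 0, 0, 0, 0, 0.105, 0, 0, 0, 0, 0.12, 0, 0, 0, 0, 0.13, 0, 0, 0, 0, 0.135, 0, 0, 0, 0, 0.135, 0, 0]
}}

```text
t: 4.43
eef_pos: [458.8, 101.0, 149.3]
tcp_rot: [3.141, -0.0, 1.464]
ft_force: [-0.3, -0.6, -8.8]
opening: 0.165
grip_force: 30.0
```

>>> {"api": "servo_tool", "payload": {
  "moves": [0, 0.01, 0, 0, 0, 0, 0.035, 0, 0.005, 0, 0.004, 0.07, 0, 0.01, 0, 0.008, 0.11, 0, 0.015, 0, 0.012, 0.15, 0, 0.02, 0, 0.016, 0.195, 0, 0.025, 0, 0.016, 0.24, 0, 0.03, 0, 0.016, 0.285, 0, 0.035, 0, 0.016, 0.325, 0, 0.035, 0, 0.016, 0.36, 0, 0.035, 0, 0.016, 0.385, 0, 0.035, 0, 0.016, 0.393, 0, 0.035, 0]
}}

```text
t: 5.43
eef_pos: [464.7, 260.0, 148.5]
tcp_rot: [-3.141, -0.0, 1.576]
ft_force: [0.0, 0.3, -8.9]
opening: 0.165
grip_force: 30.0
```

```bash
python3 - <<'E'
from h import *
p,d=read_camera("scene");q,e=read_camera("top")
cv2.imwrite("pics/m.png",np.hstack([cv2.resize(p[150:350,100:330],(440,383)),cv2.resize(q[220:320,180:380],(360,180))if 0 else cv2.resize(q[220:320,160:380],(360,383))]))
P=dep("top",e).reshape(-1,3)
for n,D in(("scene",d),("top",e)):
    P=dep(n,D).reshape(-1,3)
    B=P[(abs(P[:,0]-466)<57)&(P[:,1]>20)&(P[:,1]<165)&(P[:,2]>21)&(P[:,2]<33)]
    print(n,cv2.minAreaRect(B[:,:2].astype(np.float32)),np.median(B[:,2]),len(B))
print(state()["eef_pos"],state()["t"])
E
```

```text
scene ((465.4317626953125, 95.08973693847656), (113.47650909423828, 126.13607025146484), 0.564889669418335) 25.755807176515237 2001
top ((466.1822509765625, 102.83255004882812), (112.20686340332031, 111.96504974365234), 89.95085144042969) 26.842619309126928 2331
[464.71875953 258.66842277 148.5329186 ] 5.5333
```

View pics/m.png

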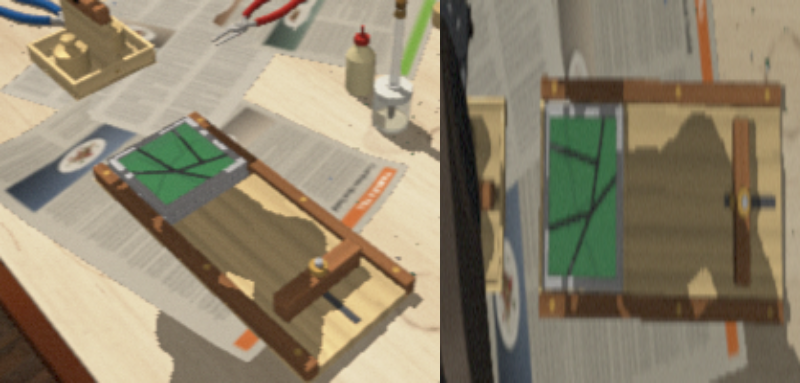

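The pictures show the green-glass middle panel still in the recess, with the tote held beyond the +y end. The bench there is clear, so I'll lower it.

>>> {"api": "servo_tool", "payload": {
  "moves": [0, 0, -0.01, 0, 0, 0, 0, -0.03, 0, 0, 0, 0, -0.055, 0, 0, 0, 0, -0.08, 0, 0, 0, 0, -0.105, 0, 0, 0, 0, -0.13, 0, 0, 0, 0, -0.15, 0, 0, 0, 0, -0.168, 0, 0, 0, 0, -0.18, 0, 0, 0, 0, -0.188, 0, 0, 0, 0, -0.193, 0, 0, 0, 0, -0.195, 0, 0]
}}

```text
t: 6.53
eef_pos: [465.1, 258.2, 70.7]
tcp_rot: [3.141, -0.0, 1.574]
ft_force: [0.3, 0.2, -7.9]
opening: 0.162
grip_force: 30.0
```

>>> {"api": "servo_tool", "payload": {
  "moves": [0, 0, -0.0025, 0, 0, 0, 0, -0.005, 0, 0, 0, 0, -0.0065, 0, 0, 0, 0, -0.0065, 0, 0]
}}

```text
t: 6.87
eef_pos: [465.1, 258.2, 68.4]
tcp_rot: [3.141, -0.0, 1.574]
ft_force: [0.0, 0.5, -9.1]
opening: 0.162
grip_force: 30.0
```

>>> {"api": "servo_tool", "payload": {
  "moves": [0, 0, -0.0015, 0, 0, 0, 0, -0.003, 0, 0, 0, 0, -0.003, 0, 0, 0, 0, -0.003, 0, 0]
}}

```text
t: 7.2
eef_pos: [465.2, 258.2, 67.3]
tcp_rot: [3.141, -0.0, 1.574]
ft_force: [0.6, -0.6, -4.5]
opening: 0.162
grip_force: 30.0
```

>>> {"api": "servo_tool", "payload": {
  "moves": [0, 0, -0.001, 0, 0, 0, 0, -0.001, 0, 0.05, 0, 0, -0.001, 0, 0.4, 0, 0, -0.001, 0, 0.6, 0, 0, -0.001, 0, 0.6, 0, 0, -0.001, 0, 0.6, 0, 0, -0.001, 0, 0.6, 0, 0, -0.001, 0, 0.6, 0, 0, -0.001, 0, 0.6]
}}

```text
t: 7.95
eef_pos: [465.1, 258.2, 66.6]
tcp_rot: [3.141, -0.0, 1.574]
ft_force: [-0.2, 0.0, 1.0]
opening: 0.573
grip_force: 0.0
```

>>> {"api": "servo_tool", "payload": {
  "moves": [0, 0, 0.05, 0, 0.6, 0, 0, 0.12, 0, 0.6, 0, 0, 0.16, 0, 0.6, 0, -0.08, 0.16, 0, 0, 0, -0.16, 0.16, 0, 0, 0, -0.215, 0.16, 0, 0, 0, -0.215, 0.16, 0, 0, 0, -0.215, 0.12, 0, 0, 0, -0.215, 0.06, 0, 0, 0, -0.215, 0, 0, 0, 0, -0.215, -0.06, 0, 0, 0, -0.215, -0.06, 0, 0]
}}

```text
t: 8.95
eef_pos: [463.4, 172.2, 39.5]
tcp_rot: [-3.136, 0.001, 1.574]
ft_force: [-0.0, -0.7, -0.7]
opening: 0.038
grip_force: 0.0
```

>>> {"api": "servo_tool", "payload": {
  "moves": [0, 0, -0.02, 0, 0, 0, 0, -0.04, 0, 0, 0, 0, -0.05, 0, 0, 0, 0, -0.05, 0, 0, 0, 0, -0.05, 0, 0]
}}

```text
t: 9.37
eef_pos: [465.2, 172.3, 23.1]
tcp_rot: [3.141, -0.0, 1.574]
ft_force: [0.1, 0.4, 0.4]
opening: 0.005
grip_force: 0.0
```

>>> {"api": "servo_tool", "payload": {
  "moves": [0, -0.012, 0, 0, 0, 0, -0.024, 0, 0, 0, 0, -0.036, -0.004, 0, 0, 0, -0.048, -0.008, 0, 0, 0, -0.062, -0.008, 0, 0, 0, -0.077, -0.008, 0, 0, 0, -0.092, -0.008, 0, 0, 0, -0.107, -0.008, 0, 0, 0, -0.122, -0.008, 0, 0, 0, -0.137, -0.008, 0, 0, 0, -0.152, -0.008, 0, 0, 0, -0.167, -0.008, 0, 0]
}}

```text
t: 10.37
eef_pos: [465.0, 104.8, 19.5]
tcp_rot: [3.141, 0.0, 1.574]
ft_force: [-0.6, -0.9, -0.1]
opening: 0.007
grip_force: 0.0
```

>>> {"api": "servo_tool", "payload": {
  "moves": [0, -0.015, 0, 0, 0, 0, -0.03, 0, 0, 0, 0, -0.045, 0, 0, 0, 0, -0.06, 0, 0, 0, 0, -0.075, 0, 0, 0, 0, -0.09, 0, 0, 0, 0, -0.105, 0, 0, 0, 0, -0.12, 0, 0, 0, 0, -0.135, 0, 0, 0, 0, -0.15, 0, 0, 0, 0, -0.16, 0, 0, 0, 0, -0.163, 0, 0]
}}

```text
$.moves: bad value
```

```bash
cat > look.py <<'E'
from h import *
import sys
p,d=read_camera("scene");q,e=read_camera("top")
crop("t",q,(210,230,380,315),4,f"pics/{sys.argv[1]}t.png");crop("s",p,(140,180,330,330),4,f"pics/{sys.argv[1]}s.png")
for n,D in(("scene",d),("top",e)):
    P=dep(n,D).reshape(-1,3)
    M=P[(abs(P[:,0]-466)<40)&(P[:,1]>-118)&(P[:,1]<70)&(P[:,2]>22)&(P[:,2]<30)]
    F=P[(abs(P[:,0]-466)<45)&(abs(P[:,0]-466)>15)&(P[:,1]>-160)&(P[:,1]<-90)&(P[:,2]>36)&(P[:,2]<45)]
    if len(M): print(n,"panel y",np.percentile(M[:,1],[.5,99.5]),"fence y",F[:,1].min(),F[:,1].max(),np.median(F[:,1]))
s=state();print(s["t"],s["eef_pos"],s["ft_force"])
E
python3 look.py a
```

```text
scene panel y [44.53471649 69.82271496] fence y -135.4487568047807 -114.74774063751043 -126.06872873718851
top panel y [-114.99927232  -20.85241847] fence y -134.0178757353087 -113.51616728166412 -123.51189778643437
10.4667 [465.06847629 104.60037375  19.46651372] [-0.13515146  0.54470745 -0.384986  ]
```

>>> {"api": "servo_tool", "payload": {
  "moves": [0, -0.015, 0, 0, 0, 0, -0.03, 0, 0, 0, 0, -0.045, 0, 0, 0, 0, -0.06, 0, 0, 0, 0, -0.075, 0, 0, 0, 0, -0.09, 0, 0, 0, 0, -0.105, 0, 0, 0, 0, -0.12, 0, 0, 0, 0, -0.135, 0, 0, 0, 0, -0.15, 0, 0, 0, 0, -0.16, 0, 0, 0]
}}

```text
t: 11.38
eef_pos: [465.0, 40.7, 19.5]
tcp_rot: [3.142, 0.0, 1.574]
ft_force: [-0.8, 0.4, -0.7]
opening: 0.004
grip_force: 0.0
```

```bash
python3 look.py b
```

```text
scene panel y [44.72248397 69.88327649] fence y -135.64259877799822 -114.26590093528266 -126.21356132897057
top panel y [-114.88676646 -109.36021074] fence y -134.60422799616197 -113.49962048373158 -123.29594825330109
11.4833 [465.08332431  40.79455977  19.47967826] [ 0.37085914  0.11134835 -0.12842686]
```

View pics/bs.png

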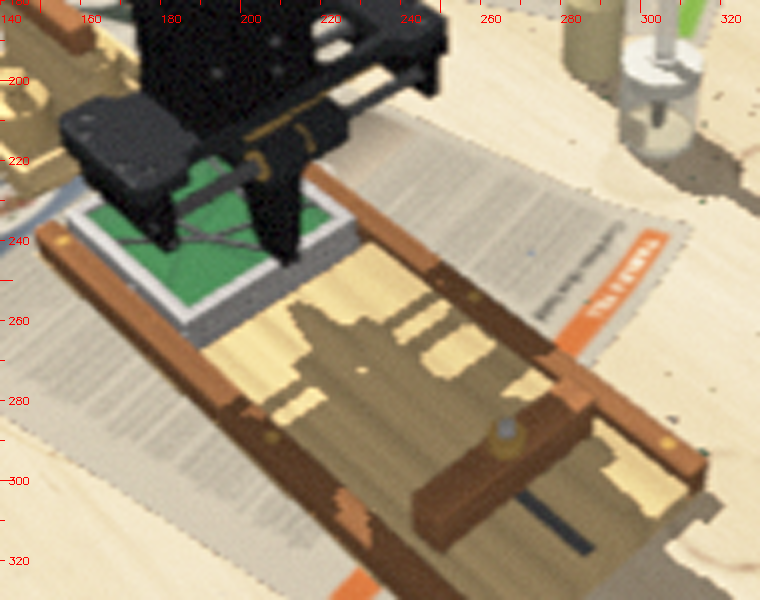

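The picture contradicts the state. It shows the fingers open over an unmoved panel, tips at about scene px (182,242) and (212,245). I'll check the projection and the top view.

```bash
python3 - <<'E'
from h import *
s=state();print(s)
for n in C: print(n,proj(n,s["eef_pos"]))
print(proj("scene",[417,41,20]),proj("scene",[513,41,20]))
p,d=read_camera("scene");P=dep("scene",d)
for v,u in((238,180),(240,211),(243,212),(236,182)):print(u,v,P[v,u])
q,e=read_camera("top");cv2.imwrite("pics/c.png",np.hstack([cv2.resize(p,(400,300)),cv2.resize(q,(400,300))]))
E
```

```text
{'t': 11.4833, 'joints': array([-5.41348347e-02,  5.47865812e-01,  2.10081817e+00, -2.05969641e-06,
        4.92779033e-01, -5.68974840e-02]), 'qvel': array([ 0.0173313 ,  0.00056347, -0.00206355,  0.00123251,  0.00041151,
        0.01560663]), 'tau': array([-5.86057305e-01, -5.08071899e+01, -1.16877705e+01,  1.73192262e-02,
        2.78713892e-02, -1.71802333e-01]), 'eef_pos': array([465.08332431,  40.79455977,  19.47967826]), 'tcp_rot': array([3.14146328e+00, 8.34541849e-06, 1.57356079e+00]), 'ft_force': array([ 0.37085914,  0.11134835, -0.12842686]), 'moment': array([-0.04614228,  0.04392744, -0.03974618]), 'grip_force': 0.0, 'opening': 0.00502362271217959}
scene [210.31763888 250.98866196]
top [272.66051456 271.40607388]
[191.29657681 262.67619963] [227.96954689 239.60405372]
180 238 [382.66567069   7.63703078 134.44260729]
211 240 [459.8755759   26.82349822  64.39562664]
212 243 [462.70545921  28.48421289  53.01109785]
182 236 [385.79094909   5.23478048 138.84206377]
```

View pics/c.png

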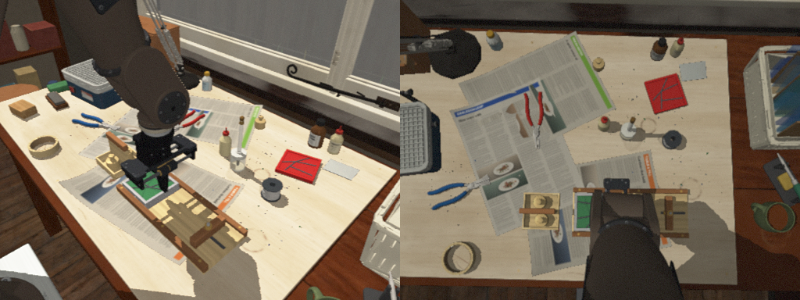

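```bash
python3 - <<'E'
from h import *
np.set_printoptions(precision=0,suppress=True,linewidth=150)
p,d=read_camera("scene");P=dep("scene",d)
for u in (208,210,212):
  for v in range(236,262,2): print(u,v,P[v,u],p[v,u])
Q=P.reshape(-1,3)
M=Q[(abs(Q[:,0]-466)<50)&(Q[:,1]>30)&(Q[:,1]<160)&(Q[:,2]<35)];print(np.median(M,0),len(M),np.percentile(M[:,2],[5,50,95]))
crop("s",p,(170,200,260,280),8,"pics/d.png")
E
```

```text
208 236 [456.  31.  75.] [25 22 25]
208 238 [455.  30.  70.] [17 15 19]
208 240 [457.  34.  61.] [ 8 14 11]
208 242 [458.  35.  54.] [18 15 19]
208 244 [468.  51.  30.] [95 99 99]
208 246 [465.  48.  29.] [190 193 199]
208 248 [464.  46.  25.] [106 110 111]
208 250 [464.  47.  18.] [107 109 113]
208 252 [461.  44.  17.] [106 110 111]
208 254 [460.  43.  12.] [107 109 111]
208 256 [456.  38.  13.] [143 193 224]
208 258 [452.  32.  15.] [162 224 245]
208 260 [449.  28.  14.] [153 214 236]
210 236 [459.  28.  75.] [11 10 15]
210 238 [460.  29.  68.] [27 29 25]
210 240 [459.  29.  63.] [5 8 6]
210 242 [459.  29.  58.] [22 18 20]
210 244 [460.  32.  49.] [16 13 14]
210 246 [469.  47.  27.] [76 74 75]
210 248 [469.  47.  21.] [109 111 114]
210 250 [468.  46.  17.] [ 97  98 102]
210 252 [466.  44.  14.] [103 107 108]
210 254 [466.  45.   6.] [111 128 143]
210 256 [459.  35.  14.] [165 229 248]
210 258 [455.  30.  15.] [164 227 246]
210 260 [451.  24.  16.] [163 224 244]
212 236 [465.  30.  70.] [33 31 30]
212 238 [463.  28.  67.] [17 18 19]
212 240 [464.  30.  59.] [25 21 24]
212 242 [464.  30.  54.] [16 14 17]
212 244 [463.  29.  50.] [17 19 22]
212 246 [463.  30.  44.] [82 85 89]
212 248 [475.  48.  16.] [115 118 120]
212 250 [472.  45.  15.] [111 114 115]
212 252 [471.  44.  10.] [107 113 117]
212 254 [464.  35.  16.] [154 214 240]
212 256 [462.  31.  14.] [ 97 137 160]
212 258 [458.  27.  14.] [131 181 214]
212 260 [454.  22.  16.] [162 225 246]
[455.  63.  25.] 1309 [12. 25. 28.]
```

View pics/d.png

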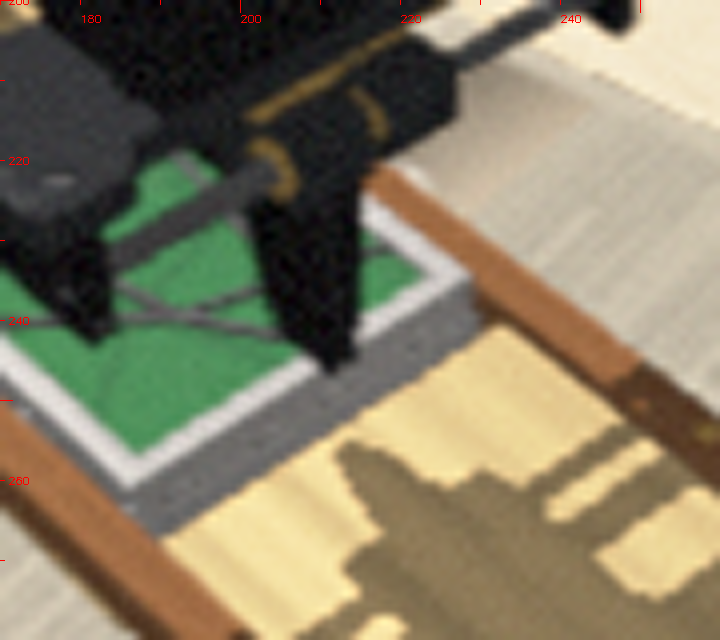

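The close crop shows the shut fingertips at about (211,246), with their shadow detached at (213,256). That puts the tips about 23 mm higher than the state says, so they passed over the panel. The panel hasn't moved. I'll go back and measure the tip height from the image.

>>> {"api": "servo_tool", "payload": {
  "moves": [0, 0, 0.08, 0, 0, 0, 0.08, 0.1, 0, 0, 0, 0.16, 0.1, 0, 0, 0, 0.24, 0.1, 0, 0, 0, 0.327, 0.1, 0, 0, 0, 0.327, 0.1, 0, 0, 0, 0.327, 0.1, 0, 0, 0, 0.327, 0.06, 0, 0, 0, 0.327, 0.03, 0, 0, 0, 0.327, 0, 0, 0, 0, 0.327, 0, 0, 0, 0, 0.327, 0, 0, 0]
}}

```text
t: 12.63
eef_pos: [464.8, 171.4, 19.2]
tcp_rot: [-3.14, 0.0, 1.574]
ft_force: [0.2, -0.2, 0.8]
opening: 0.003
grip_force: 0.0
```

```bash
cat > tip.py <<'E'
from h import *
np.set_printoptions(precision=1,suppress=True)
s=state();t=s["eef_pos"];p,d=read_camera("scene");P=dep("scene",d)
m=(p.max(2)<60)&(abs(P[...,0]-t[0])<22)&(abs(P[...,1]-t[1])<20)&(P[...,2]<130)&(P[...,2]>5)&(P[...,2]>t[2]-10)
v,u=np.nonzero(m);print(s["t"],t,s["ft_force"],"lowest dark",v.max() if len(v) else None,u[v==v.max()],np.sort(P[m][:,2])[:8], "proj tcp",proj("scene",t),"front-left corner",proj("scene",t+[-12,-10,0]))
k=v>v.max()-25; print("x,y range",np.percentile(P[m][k][:,:2],[2,98],axis=0), "edge dark u per row",[(int(r),int(u[v==r].min()),int(u[v==r].max())) for r in range(v.max()-8,v.max()+1)])
E
python3 tip.py; python3 look.py e
```

```text
12.6333 [464.8 171.4  19.2] [ 0.2 -0.2  0.8] lowest dark 214 [173 174 175] [43.7 46.3 47.1 47.3 47.5 48.1 48.3 49.2] proj tcp [174.4 220.7] front-left corner [172.4 225.3]
x,y range [[451.9 157.1]
 [472.4 180.4]] edge dark u per row [(206, 167, 176), (207, 167, 177), (208, 168, 177), (209, 169, 177), (210, 169, 176), (211, 169, 176), (212, 170, 176), (213, 172, 176), (214, 173, 175)]
scene panel y [44.93693588 69.62049136] fence y -135.49842764956858 -114.6672671118433 -126.5550515717518
top panel y [-114.43879267   69.00315457] fence y -134.48211305276337 -113.15304804471447 -122.75236159366845
12.7833 [465.41341242 171.85936173  20.10761142] [-0.44066166  0.16928029  0.30623391]
```

Seen here, the tip is at about z = 44 where the state says 20. I'll descend in small steps, checking by force and camera.

>>> {"api": "servo_tool", "payload": {
  "moves": [0, 0, -0.01, 0, 0, 0, 0, -0.02, 0, 0, 0, 0, -0.03, 0, 0, 0, 0, -0.04, 0, 0, 0, 0, -0.04, 0, 0]
}}

```text
t: 13.2
eef_pos: [464.6, 172.1, 2.6]
tcp_rot: [-3.141, 0.0, 1.574]
ft_force: [-0.8, -0.4, -0.9]
opening: 0.006
grip_force: 0.0
```

```bash
python3 tip.py
```

```text
13.2 [464.6 172.1   2.6] [-0.8 -0.4 -0.9] lowest dark 220 [175] [28.7 30.3 30.5 30.7 31.3 33.3 34.  34.2] proj tcp [175.1 226. ] front-left corner [173.1 230.7]
x,y range [[452.  157.6]
 [471.6 180.2]] edge dark u per row [(212, 168, 177), (213, 168, 177), (214, 169, 177), (215, 170, 177), (216, 170, 177), (217, 171, 177), (218, 173, 177), (219, 174, 177), (220, 175, 175)]
```

>>> {"api": "servo_tool", "payload": {
  "moves": [0, 0, -0.008, 0, 0, 0, 0, -0.016, 0, 0, 0, 0, -0.016, 0, 0, 0, -0.012, -0.016, 0, 0, 0, -0.024, -0.016, 0, 0, 0, -0.036, -0.016, 0, 0, 0, -0.048, -0.016, 0, 0, 0, -0.06, -0.016, 0, 0, 0, -0.072, -0.016, 0, 0, 0, -0.084, -0.016, 0, 0, 0, -0.096, -0.016, 0, 0]
}}

```text
t: 14.17
eef_pos: [465.1, 133.2, -2.9]
tcp_rot: [3.141, -0.0, 1.574]
ft_force: [0.2, 1.4, -0.6]
opening: 0.006
grip_force: 0.7
```

```bash
python3 look.py f; python3 tip.py
```

```text
scene panel y [ 7.67462171 69.86021372] fence y -135.9693234760173 -114.45659025695251 -126.51245330238677
top panel y [-114.55276713   57.16891286] fence y -134.4182382045528 -113.23116130491788 -123.23175901956247
14.2667 [465.05128769 133.06037338  -2.88971767] [-0.43986126  0.4425462   0.14903427]
14.2667 [465.1 133.1  -2.9] [-0.4  0.4  0.1] lowest dark 230 [184 185] [15.4 22.8 23.5 25.  25.  25.2 26.6 26.7] proj tcp [185.5 236.3] front-left corner [183.6 241.2]
x,y range [[452.7 118.9]
 [470.4 139.9]] edge dark u per row [(222, 179, 188), (223, 179, 188), (224, 179, 188), (225, 180, 188), (226, 180, 188), (227, 181, 188), (228, 181, 188), (229, 183, 187), (230, 184, 185)]
```

View pics/fs.png

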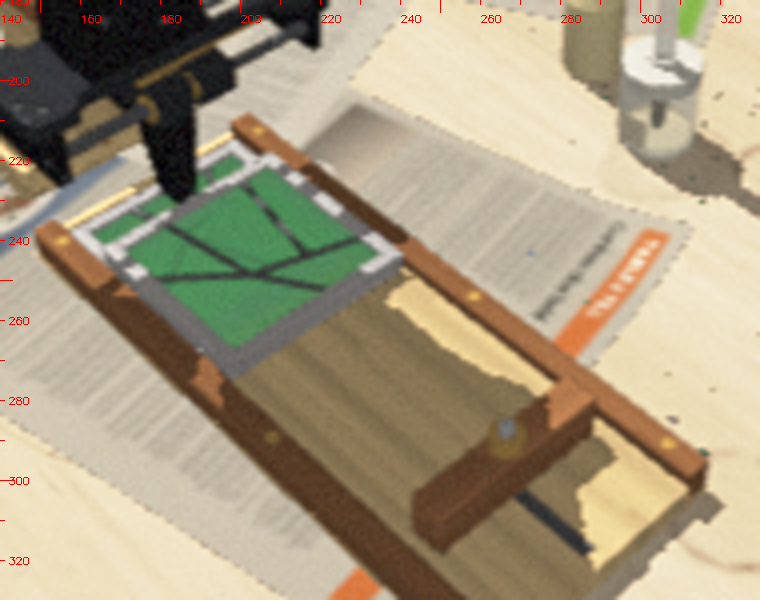

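The panel is sliding: its -y edge is now at about y = 8 and the fingertip at (185,230) sits against its +y end. Continuing.

>>> {"api": "servo_tool", "payload": {
  "moves": [0, -0.014, 0, 0, 0, 0, -0.028, 0, 0, 0, 0, -0.042, -0.001, 0, 0, 0, -0.056, -0.002, 0, 0, 0, -0.07, -0.003, 0, 0, 0, -0.084, -0.004, 0, 0, 0, -0.098, -0.004, 0, 0, 0, -0.112, -0.004, 0, 0, 0, -0.126, -0.004, 0, 0, 0, -0.14, -0.004, 0, 0, 0, -0.154, -0.004, 0, 0]
}}

```text
t: 15.23
eef_pos: [464.8, 71.5, -4.7]
tcp_rot: [-3.141, 0.0, 1.574]
ft_force: [0.1, 1.6, -0.9]
opening: 0.007
grip_force: 0.5
```

>>> {"api": "servo_tool", "payload": {
  "moves": [0, -0.014, 0, 0, 0, 0, -0.028, 0, 0, 0, 0, -0.042, 0, 0, 0, 0, -0.056, 0, 0, 0, 0, -0.068, 0, 0, 0, 0, -0.078, 0, 0, 0, 0, -0.085, 0, 0, 0, 0, -0.09, 0, 0, 0, 0, -0.09, 0, 0, 0]
}}

```text
t: 15.98
eef_pos: [465.1, 35.9, -4.5]
tcp_rot: [3.141, 0.0, 1.574]
ft_force: [-0.9, 0.7, -0.7]
opening: 0.002
grip_force: 0.0
```

```bash
python3 look.py g; python3 tip.py
```

```text
scene panel y [-89.56211467  29.0091365 ] fence y -135.77320718246048 -114.46222819554691 -126.23987962990178
top panel y [-114.82188618  -80.70771967] fence y -134.71802631239763 -113.14207071324272 -122.90576335329577
16.0833 [465.08300711  36.14171445  -4.51147134] [ 0.19794599 -0.03906104  0.32423557]
16.0833 [465.1  36.1  -4.5] [ 0.2 -0.   0.3] lowest dark 254 [211 212 213] [18.9 19.9 20.6 21.6 22.9 23.3 24.2 24.2] proj tcp [212.5 260.2] front-left corner [210.9 265.8]
x,y range [[452.7  22.5]
 [470.4  43.7]] edge dark u per row [(246, 206, 216), (247, 206, 216), (248, 207, 216), (249, 207, 216), (250, 207, 216), (251, 209, 215), (252, 209, 215), (253, 210, 215), (254, 211, 213)]
```

>>> {"api": "servo_tool", "payload": {
  "moves": [0, -0.01, 0, 0, 0, 0, -0.02, 0, 0, 0, 0, -0.03, 0, 0, 0, 0, -0.038, 0, 0, 0, 0, -0.045, 0, 0, 0, 0, -0.05, 0, 0, 0, 0, -0.05, 0, 0, 0, 0, -0.05, 0, 0, 0]
}}

```text
t: 16.8
eef_pos: [465.0, 16.0, -4.6]
tcp_rot: [3.142, 0.0, 1.574]
ft_force: [-0.1, -0.2, 0.1]
opening: 0.005
grip_force: 0.0
```

```bash
cat > gap.py <<'E'
from h import *
# gap from averaged scene/top depth, columns beside thumbscrew/pin
g=[]
for i in range(4):
  for n in("scene",):
    p,d=read_camera(n);P=dep(n,d).reshape(-1,3)
    x=abs(P[:,0]-466)
    M=P[(x<45)&(P[:,1]>-118)&(P[:,1]<10)&(P[:,2]>22)&(P[:,2]<30)]
    F=P[(x<45)&(x>15)&(P[:,1]>-150)&(P[:,1]<-90)&(P[:,2]>37)&(P[:,2]<45)]
    g.append([np.percentile(M[:,1],2),np.percentile(F[:,1],[98])[0]])
print(np.mean(g,0),np.std(g,0),state()["eef_pos"],state()["ft_force"])
E
python3 gap.py
```

```text
[-104.66099006 -115.5531601 ] [0.11928347 0.20137098] [465.03407038  16.21661917  -4.55797983] [ 0.37145931 -0.41770732 -0.14424819]
```

>>> {"api": "servo_tool", "payload": {
  "moves": [0, -0.0025, 0, 0, 0, 0, -0.005, 0, 0, 0, 0, -0.0075, 0, 0, 0, 0, -0.0075, 0, 0, 0]
}}

```text
t: 17.33
eef_pos: [465.0, 13.1, -4.5]
tcp_rot: [-3.142, -0.0, 1.574]
ft_force: [-0.1, 1.9, 0.8]
opening: 0.01
grip_force: 0.3
```

>>> {"api": "servo_tool", "payload": {
  "moves": [0, -0.0025, 0, 0, 0, 0, -0.004, 0, 0, 0, 0, -0.004, 0, 0, 0]
}}

```text
t: 17.58
eef_pos: [465.0, 11.5, -4.5]
tcp_rot: [3.142, 0.0, 1.574]
ft_force: [-0.5, -0.4, -1.3]
opening: 0.003
grip_force: 0.3
```

```bash
python3 gap.py
```

```text
[-103.21072696 -115.37758688] [0.12646417 0.18633272] [465.07089411  11.51891192  -4.53862834] [1.07090049 0.45447239 0.19309893]
```

```bash
cat > prof.py <<'E'
from h import *
np.set_printoptions(precision=1,suppress=True,linewidth=160)
A=[dep("scene",read_camera("scene")[1]) for _ in range(3)];P=np.mean(A,0)
for X in (435,450,490,505):
    # walk the image along the line x=X at panel-top height
    L=[]
    for y in np.arange(-125,-88,2):
        u,v=np.round(proj("scene",[X,y,26])).astype(int);L.append(P[v,u,1:])
    print(X,*[f"{a:.0f}/{b:.0f}" for a,b in L])
p,_=read_camera("scene");crop("s",p,(215,255,305,325),8,"pics/h.png");print(state()["ft_force"])
E
python3 prof.py
```

```text
435 -133/40 -132/41 -129/41 -128/41 -125/41 -123/40 -122/41 -119/40 -117/42 -117/42 -105/25 -101/23 -99/23 -98/24 -95/23 -94/24 -91/24 -89/24 -88/24
450 -132/40 -131/41 -130/41 -127/40 -125/41 -125/41 -122/42 -119/40 -118/41 -115/40 -103/24 -102/24 -99/24 -99/24 -95/23 -93/24 -91/23 -90/24 -87/24
490 -133/40 -131/42 -129/41 -127/40 -125/41 -124/40 -121/41 -119/41 -119/42 -107/26 -105/26 -102/24 -99/24 -98/23 -95/24 -95/24 -92/25 -89/24 -87/24
505 -133/41 -132/41 -129/40 -127/40 -125/41 -123/41 -122/40 -119/42 -118/42 -115/40 -103/23 -102/24 -99/24 -99/24 -96/24 -92/24 -92/24 -89/23 -88/24
[ 0.2  0.5 -0.5]
```

View pics/h.png

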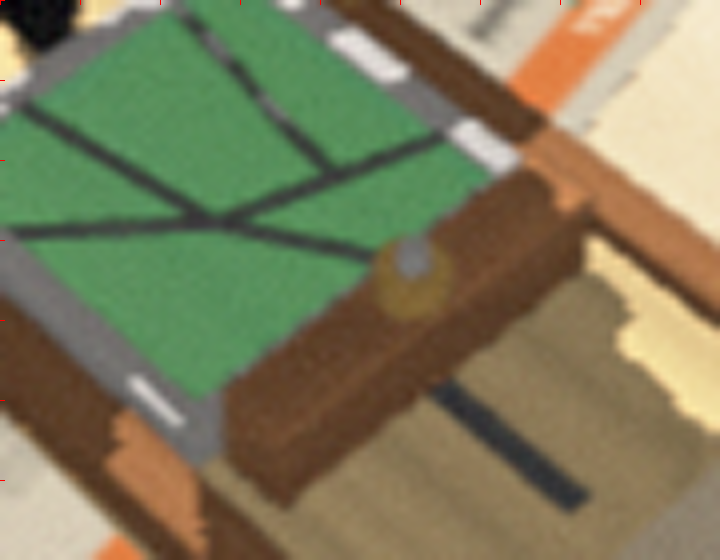

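The close crop shows the panel's end hidden behind the fence block, nearly touching, with its -x corner at about (240.4,313). I'll finish by feel.

>>> {"api": "servo_tool", "payload": {
  "moves": [0, -0.0025, 0, 0, 0, 0, -0.0025, 0, 0, 0]
}}

```text
t: 18.15
eef_pos: [465.0, 10.6, -4.5]
tcp_rot: [3.142, -0.0, 1.574]
ft_force: [0.1, 2.0, 0.2]
opening: 0.003
grip_force: 0.6
```

```bash
cat > f.py <<'E'
from h import *
print(atz("scene",240.4,313,14))
F=[]
for _ in range(6): read_camera("scene");s=state();F.append(np.r_[s["ft_force"],s["eef_pos"][1],s["grip_force"]])
print(np.mean(F,0).round(2),np.std(F,0).round(2))
E
python3 f.py
```

```text
[ 412.30208296 -112.75599284   14.        ]
[-0.36  0.78  0.87 10.6   0.49] [0.43 0.62 0.3  0.01 0.02]
```

>>> {"api": "servo_tool", "payload": {
  "moves": [0, -0.0025, 0, 0, 0, 0, -0.0025, 0, 0, 0]
}}

```text
t: 18.62
eef_pos: [465.0, 9.8, -4.5]
tcp_rot: [3.142, -0.0, 1.574]
ft_force: [-0.5, 5.0, -0.0]
opening: 0.004
grip_force: 2.7
```

```bash
python3 f.py
```

```text
[ 412.30208296 -112.75599284   14.        ]
[-0.09  5.36  0.74  9.83  2.57] [0.89 0.32 0.57 0.01 0.03]
```

Contact: 5.4 N against the fence. I'll back off gently and return to the tote, this time gripping it deeper.

>>> {"api": "servo_tool", "payload": {
  "moves": [0, 0.004, 0, 0, 0, 0, 0.012, 0, 0, 0, 0, 0.03, 0, 0, 0, 0, 0.03, 0.06, 0, 0, 0, 0.03, 0.16, 0, 0, 0, 0.1, 0.26, 0, 0.3, 0, 0.2, 0.26, 0, 0.6, 0, 0.3, 0.26, 0, 0.6, 0, 0.4, 0.26, 0, 0.6, 0, 0.5, 0.26, 0, 0.6, 0, 0.59, 0.26, 0, 0.6, 0, 0.623, 0.26, 0, 0.6]
}}

```text
t: 19.92
eef_pos: [464.5, 263.0, 99.5]
tcp_rot: [3.141, -0.001, 1.577]
ft_force: [-0.3, -0.3, -0.2]
opening: 0.436
grip_force: 0.0
```

>>> {"api": "servo_tool", "payload": {
  "moves": [0, 0, 0, 0, 0.6, 0, 0, 0, 0, 0.6, 0, 0, 0, 0, 0.6]
}}

```text
t: 20.17
eef_pos: [464.8, 257.8, 99.3]
tcp_rot: [-3.141, 0.0, 1.574]
ft_force: [-0.1, -0.4, 0.4]
opening: 0.594
grip_force: 0.0
```

```bash
python3 - <<'E'
from h import *
np.set_printoptions(precision=1,suppress=True)
for n in("scene","top"):
    p,d=read_camera(n);P=dep(n,d).reshape(-1,3);c=p.reshape(-1,3).astype(int)
    x=abs(P[:,0]-466)
    M=P[(x<70)&(P[:,1]>-118)&(P[:,1]<20)&(P[:,2]>22.5)&(P[:,2]<29)&(x<52)]
    F=P[(x<45)&(x>15)&(P[:,1]>-150)&(P[:,1]<-90)&(P[:,2]>37)&(P[:,2]<45)]
    B=P[(x<40)&(P[:,1]>190)&(P[:,1]<320)&(P[:,2]>80)&(P[:,2]<102)&(c[:,2]>c[:,0]+25)]
    L=P[(x<52)&(P[:,1]>30)&(P[:,1]<155)&(P[:,2]>10)&(P[:,2]<22)]
    print(n,"panel y",np.percentile(M[:,1],[1,99]),"fence",np.percentile(F[:,1],[1,99]),"lower z",np.median(L[:,2]))
    if len(B)>9:print(" bar",cv2.minAreaRect(B[:,:2].astype(np.float32)),np.median(B[:,2]),len(B))
    T=P[(x<75)&(P[:,1]>190)&(P[:,1]<330)&(P[:,2]>20)&(P[:,2]<29)];
    if len(T)>9:print(" tray",cv2.minAreaRect(T[:,:2].astype(np.float32)),len(T))
print(state()["eef_pos"],state()["opening"],state()["t"])
E
python3 tip.py
```

```text
scene panel y [-105.7   -4. ] fence [-135.3 -115.3] lower z 13.660093258268763
 bar ((463.8240661621094, 255.2964324951172), (15.72167682647705, 97.59982299804688), 0.36574846506118774) 95.30894685909433 294
 tray ((464.76971435546875, 256.6921081542969), (109.72657012939453, 109.54374694824219), 89.85176849365234) 422
top panel y [-113.6   -2.1] fence [-133.6 -114. ] lower z 14.723377955986898
 bar ((466.86572265625, 217.90345764160156), (14.971806526184082, 18.976884841918945), 0.7207728028297424) 96.8296627364114 65
 tray ((465.7364501953125, 225.04559326171875), (106.86495971679688, 42.57780075073242), 2.506864309310913) 154
[465.1 257.5  99.5] 0.5974815666330289 20.2667Traceback (most recent call last):
  File "tip.py", line 5, in <module>
    v,u=np.nonzero(m);print(s["t"],t,s["ft_force"],"lowest dark",v.max() if len(v) else None,u[v==v.max()],np.sort(P[m][:,2])[:8], "proj tcp",proj("scene",t),"front-left corner",proj("scene",t+[-12,-10,0]))
                                                                                                  ~~~~~^^
    return umr_maximum(a, axis, None, out, keepdims, initial, where)
ValueError: zero-size array to reduction operation maximum which has no identity
```

The panel sits flush at the fence (-113.6 against -114.0), the fence is unmoved and the tote is in place. Next, grip it deeper.

>>> {"api": "servo_tool", "payload": {
  "moves": [0, 0, -0.05, 0, 0.6, 0, 0, -0.09, 0, 0.6, 0, 0, -0.11, 0, 0.6, 0, 0, -0.125, 0, 0.6, 0, 0, -0.135, 0, 0.6, 0, 0, -0.138, 0, 0.6, 0, 0, -0.138, 0, 0.6]
}}

```text
t: 20.9
eef_pos: [465.2, 258.7, 44.4]
tcp_rot: [3.141, -0.0, 1.574]
ft_force: [-0.1, -0.6, -0.7]
opening: 0.602
grip_force: 0.0
```

>>> {"api": "servo_tool", "payload": {
  "moves": [0, 0, 0, 0, 0, 0, 0, 0, 0, 0, 0, 0, 0, 0, 0, 0, 0, 0, 0, 0, 0, 0, 0, 0, 0, 0, 0, 0, 0, 0, 0, 0, 0, 0, 0, 0, 0, 0, 0, 0, 0, 0, 0, 0, 0, 0, 0, 0, 0, 0, 0, 0, 0, 0, 0, 0, 0, 0, 0, 0]
}}

```text
t: 21.9
eef_pos: [465.2, 258.8, 44.3]
tcp_rot: [3.141, -0.0, 1.574]
ft_force: [1.1, 0.0, 0.1]
opening: 0.167
grip_force: 30.0
```

>>> {"api": "servo_tool", "payload": {
  "moves": [0, 0, 0.005, 0, 0, 0, 0, 0.015, 0, 0, 0, 0, 0.03, 0, 0, 0, 0, 0.05, 0, 0, 0, 0, 0.07, 0, 0, 0, 0, 0.09, 0, 0, 0, 0, 0.11, 0, 0, 0, 0, 0.125, 0, 0, 0, 0, 0.135, 0, 0, 0, 0, 0.14, 0, 0, 0, 0, 0.14, 0, 0]
}}

```text
t: 22.82
eef_pos: [465.1, 258.8, 100.7]
tcp_rot: [3.141, -0.0, 1.574]
ft_force: [0.8, 0.1, -9.0]
opening: 0.168
grip_force: 30.0
```

>>> {"api": "servo_tool", "payload": {
  "moves": [0, -0.01, 0, 0, 0, 0, -0.035, 0, 0, 0, 0, -0.07, 0, 0, 0, 0.001, -0.11, 0, 0, 0, 0.001, -0.155, 0, 0, 0, 0.001, -0.2, 0, 0, 0, 0.001, -0.245, 0, 0, 0, 0.001, -0.29, 0, 0, 0, 0.001, -0.33, 0, 0, 0, 0.001, -0.365, 0, 0, 0, 0.001, -0.389, 0, 0, 0, 0.001, -0.399, 0, 0, 0]
}}

```text
t: 23.82
eef_pos: [465.2, 97.7, 100.1]
tcp_rot: [-3.141, 0.0, 1.573]
ft_force: [-0.4, -0.5, -8.5]
opening: 0.166
grip_force: 30.0
```

```bash
cat > tote.py <<'E'
from h import *
for n in("scene","top"):
    p,d=read_camera(n);P=dep(n,d).reshape(-1,3)
    s=state();x=abs(P[:,0]-466);z=s["eef_pos"][2]-44.3+24
    T=P[(x<75)&(abs(P[:,1]-s["eef_pos"][1])<75)&(abs(P[:,2]-z)<5)]
    print(n,"tray",cv2.minAreaRect(T[:,:2].astype(np.float32)),len(T),np.median(T[:,2]),"expected z",z)
print(s["eef_pos"],s["t"],s["ft_force"])
E
python3 tote.py
```

```text
scene tray ((465.1140441894531, 96.71385192871094), (110.1684799194336, 111.30715942382812), 0.052636824548244476) 614 79.5717683172093 expected z 79.8479410260606
top tray ((0.0, 0.0), (0.0, 0.0), 0.0) 0 nan expected z 79.87902949674806
[465.40578143  98.58171538 100.1790295 ] 23.9167 [-0.8063084   1.18589023 -8.47766794]
  return _methods._mean(a, axis=axis, dtype=dtype,
  ret = ret.dtype.type(ret / rcount)
```

>>> {"api": "servo_tool", "payload": {
  "moves": [0, 0, -0.008, 0, 0, 0, 0, -0.02, 0, 0, 0, 0, -0.035, 0, 0, 0, 0, -0.05, 0, 0, 0, 0, -0.064, 0, 0, 0, 0, -0.076, 0, 0, 0, 0, -0.085, 0, 0, 0, 0, -0.09, 0, 0, 0, 0, -0.093, 0, 0, 0, 0, -0.095, 0, 0, 0, 0, -0.095, 0, 0]
}}

```text
t: 24.83
eef_pos: [465.5, 99.2, 62.2]
tcp_rot: [3.141, 0.0, 1.574]
ft_force: [-0.3, 0.8, -8.4]
opening: 0.165
grip_force: 30.0
```

>>> {"api": "servo_tool", "payload": {
  "moves": [0, 0, -0.0015, 0, 0, 0, 0, -0.003, 0, 0, 0, 0, -0.0045, 0, 0, 0, 0, -0.0045, 0, 0, 0, 0, -0.0045, 0, 0]
}}

```text
t: 25.25
eef_pos: [465.5, 99.2, 60.5]
tcp_rot: [3.141, -0.0, 1.574]
ft_force: [0.2, 0.0, -8.6]
opening: 0.165
grip_force: 30.0
```

>>> {"api": "servo_tool", "payload": {
  "moves": [0, 0, -0.001, 0, 0, 0, 0, -0.0022, 0, 0, 0, 0, -0.0022, 0, 0, 0, 0, -0.0022, 0, 0]
}}

```text
t: 25.58
eef_pos: [465.5, 99.2, 59.8]
tcp_rot: [3.141, 0.0, 1.574]
ft_force: [-1.1, -0.1, -2.4]
opening: 0.167
grip_force: 30.0
```

>>> {"api": "servo_tool", "payload": {
  "moves": [0, 0, -0.001, 0, 0, 0, 0, -0.001, 0, 0, 0, 0, -0.001, 0, 0]
}}

```text
t: 25.83
eef_pos: [465.5, 99.2, 59.8]
tcp_rot: [3.141, 0.0, 1.574]
ft_force: [-4.5, -0.5, 4.9]
opening: 0.163
grip_force: 30.0
```

It's seated at the expected height, with its weight carried by the lower panel. Releasing.

>>> {"api": "servo_tool", "payload": {
  "moves": [0, 0, 0.0005, 0, 0.1, 0, 0, 0.0005, 0, 0.3, 0, 0, 0.0005, 0, 0.5, 0, 0, 0.0005, 0, 0.5, 0, 0, 0.0005, 0, 0.5, 0, 0, 0.0005, 0, 0.5, 0, 0, 0.0005, 0, 0.5, 0, 0, 0.0005, 0, 0.5]
}}

```text
t: 26.5
eef_pos: [465.5, 99.2, 59.4]
tcp_rot: [3.141, -0.0, 1.574]
ft_force: [-0.0, 0.2, 0.5]
opening: 0.496
grip_force: 0.0
```

>>> {"api": "servo_tool", "payload": {
  "moves": [0, 0, 0.02, 0, 0.5, 0, 0, 0.06, 0, 0.5, 0, 0, 0.12, 0, 0.5, 0, 0, 0.2, 0, 0.5, 0, 0, 0.25, 0, 0.5, 0, 0.1, 0.25, 0, 0.5, 0, 0.2, 0.25, 0, 0.5, 0, 0.3, 0.25, 0, 0.5, 0, 0.4, 0.25, 0, 0.5, 0, 0.5, 0.25, 0, 0.5, 0, 0.5, 0.25, 0, 0.5, 0, 0.5, 0.25, 0, 0.5]
}}

```text
t: 27.5
eef_pos: [464.8, 300.8, 159.6]
tcp_rot: [3.142, 0.0, 1.578]
ft_force: [0.7, 0.0, -0.2]
opening: 0.5
grip_force: 0.0
```

```bash
python3 - <<'E'
from h import *
np.set_printoptions(precision=1,suppress=True)
for n in("scene","top"):
    p,d=read_camera(n);P=dep(n,d).reshape(-1,3);c=p.reshape(-1,3).astype(int);x=abs(P[:,0]-466)
    def sel(y0,y1,z0,z1,w=80): return P[(x<w)&(P[:,1]>y0)&(P[:,1]<y1)&(P[:,2]>z0)&(P[:,2]<z1)]
    r=lambda A:cv2.minAreaRect(A[:,:2].astype(np.float32))
    B=sel(30,170,104,118);T=sel(30,170,35,44);R=sel(-220,170,18.5,25,85);M=sel(-118,20,22.5,29,52);F=sel(-150,-95,37,45,55)
    W=sel(50,150,58,90,45);W=W[abs(W[:,0]-466)>14]
    print(n,"bar",r(B),np.median(B[:,2]),"\n tray",r(T),"\n rack",r(R),"\n panel y",np.percentile(M[:,1],[1,99]),"fence",np.percentile(F[:,1],[1,99]))
    for q in(W[W[:,0]<466],W[W[:,0]>466]): print(" weight",np.median(q,0),np.percentile(q[:,2],95),len(q))
print(state()["eef_pos"],state()["t"],state()["opening"])
E
```

```text
scene bar ((464.621337890625, 97.04322814941406), (16.96173095703125, 100.37289428710938), 0.022403428331017494) 111.28258061919558 
 tray ((465.0943603515625, 97.50092315673828), (110.82245635986328, 109.68746185302734), 0.5840814113616943) 
 rack ((465.18621826171875, -11.795318603515625), (147.38429260253906, 348.5843200683594), 0.23782235383987427) 
 panel y [-105.5   -4.2] fence [-135.1 -115.1]
 weight [437.2  92.7  64.5] 67.06201200395296 57
  return _methods._mean(a, axis=axis, dtype=dtype,
  ret = um.true_divide(
Traceback (most recent call last):
IndexError: index -1 is out of bounds for axis 0 with size 0
```

>>> {"api": "servo_tool", "payload": {
  "moves": [0, 0, 0, 0, 0.5, 0, 0, 0, 0, 0.5, 0, 0, 0, 0, 0.5, 0, 0, 0, 0, 0.5]
}}

```text
t: 27.88
eef_pos: [465.7, 298.3, 159.6]
tcp_rot: [3.141, -0.0, 1.573]
ft_force: [0.4, -0.6, 1.2]
opening: 0.503
grip_force: 0.0
```

```bash
python3 -c "
from cell import *
print(job_done())"
```

```text
the job is handed in; nothing more can be done
None
```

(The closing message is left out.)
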